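# Kit the parts for the next alternator

### The arm

A 7-joint arm with a two-finger parallel gripper is mounted at the origin on the work surface; the furniture and walls round the work are solid. World frame = base frame: x ahead of the robot, y to its left, z up, the work surface at z = 0. Lengths are in m, angles in degrees, forces in N, time in s.
With the tool pointing down it reaches from about 0.425 to 0.8 m from the base axis. Payload 8.3 kg.
Tool frame: the origin (TCP) lies at the very end of the fingers, on their centre line; the grasp point (between the pads) lies ctrl.grip_point_offset behind it (ctrl.grip_point_offset is the distance from the TCP to the grasp point, in m); z points along the fingers, y is the line along which they close (so a half turn about z gives the same grasp; the last joint's range is limited). The gripper opens to 85 mm and grips with 20 to 120 N. Pads are 22 mm wide; open, the fingers measure 114 mm over their backs; the gripper's body (76 mm by 85 mm) begins 54 mm behind the grasp point. The pads swing forward as they close: fully open they stand 13 mm farther back than shut.
Start: joints at [-76.541, 21.967, 0.94, 78.501, -0.361, 79.538, -2.664], TCP at [0.183, 0.597, 0.231] pointing down, gripper open.
Joint ranges: [-169.22, 169.22], [-14.56, 117.87], [-87.37, 89.26], [10.42, 133.3], [-82.24, 262.24], [0.94, 117.77], [-172.7, 172.7]. Speed limits (degrees/s): [136.94, 136.94, 172.46, 172.46, 180, 180, 180].

### API

Orientations are given as [roll, pitch, yaw] about the fixed x, y, z axes, in that order (R = Rz(yaw) Ry(pitch) Rx(roll)).
In Python, from bench import sensors, imaging, finish_job, ctrl gives the robot as it stands.
- The arm moves only by the tool move_arm, never from a script. Its argument "rows" is a list of rows, each an object of numbers: "tx", "ty", "tz": the shift along the tool's x, y, z in mm; "rx", "ry", "rz": the turn, a rotation vector about the tool's x, y, z in rad; "fingers": the opening, from -1 (shut) to 1 (fully open). In form: [{"tx": .., "ty": .., "tz": .., "rx": .., "ry": .., "rz": .., "fingers": ..}, ...]. A call has exactly 10 rows; each row shifts and turns the commanded pose from where the row before left it, along the tool's axes as they then stand; what a row does not reach is not made up. A row lasts 1/12 s, in which the tool goes at most 41.7 mm and 7.16 degrees, less where a joint would pass 70% of its speed; a pose out of reach is approached as far as the arm can. A call is refused whole if a number of a shift passes 41.7 or a number of a turn 0.125, either way. A call with a gripper value outside its range is refused whole. The fingers move at their own pace and stop on an object; "force" is the grip in N (left out, the last holds). Time passes only in rows, so rows that do not move let the fingers close, or fill a call up. It gives the time, the measured TCP pose, the force, the opening and the grip force at its end, in the units of the state.
- sensors.observe(): the state, without advancing time (a new reading comes with each control period).
- imaging.capture(name): name is "scene" or "top" or "wrist"; returns (picture, depth): 400x640x3 uint8, red, green, blue; 400x640 float32, m along the optical axis (not along the pixel's ray), 0 where there is no reading.
- imaging.camera_params(name): a dict with "mtx" (3x3 intrinsics, pixels), "R" (3x3) and "t" (3): a world point X has camera coordinates R X + t. Camera axes: x right, y down, z forward; pixel columns grow to the right and rows downward; lengths in m; the calibration is good to about 2 mm. The wrist camera is an equidistant fisheye: a pixel r from the principal point sees the ray r / f radians off the axis. A picture is of the moment at which its call begins: read the wrist's pose just before it. camera_params takes no time and is no camera call; for the wrist camera it gives the pose at the moment of the call.
- finish_job(): hands the job in; it is judged then, once.
The state is a dict: "clock": time; "joint_positions": joint angles; "qvel": joint speeds; "tau": joint torques, N m; "ee_pos": TCP position; "tool_rot": TCP orientation; "contact_force": force on the tool from outside, world axes, zero at the start; "wrist_torque": the same for the moment, N m; "opening": finger opening in m; "finger_force": force on a finger pad.
Only numpy, scipy, OpenCV 4.12 (cv2) and the standard library are available. Lean on these libraries where they do the work, as an engineer would, in place of code of your own. Each camera call takes 0.05 s, during which the arm holds its last target. There are 200 camera calls.

### The job

Make up the parts kit for the next alternator in the tray of coloured cups: put the black regulator in the red cup, the ball bearing in the blue cup, the spool of copper wire in the green cup and the roll of yellow tape in the yellow cup. Each must lie flat on the floor of its cup, right way up as it lay on the bench. Leave the reel of solder and the black tape where they lie.

Things in the scene. Friction and masses are not known exactly. Their poses are not given: they have to be found in the camera images.
- regulator: voltage regulator: black block 34 x 71 x 30 mm (x, y, z) with two copper brushes at its -y end; the flat body from y = -10 to +36 is 34 mm wide and 18 mm high (grip it across x, at about y = +13), the brush holder from y = -24 to -8 is 20 mm wide and 30 mm high; 0.06 kg; origin at the centre of its underside, long axis y
- bearing: ball bearing, a tan and grey ring 38 mm across and 12 mm high, lying flat; 0.06 kg; origin at the centre of its underside, z up
- small_spool: spool of copper wire with pale grey flanges and orange wire, standing upright, 57 mm across the flanges and 50 mm high; it can be gripped across the flanges; 0.28 kg; origin at the centre of its underside, z up
- tape_yellow: roll of yellow tape, 63 mm across and 19 mm high, lying flat; 0.06 kg; origin at the centre of its underside, z up
- cup_red: red open square cup (pocket), fixed in the tray, 94 x 94 mm outside, 88 x 88 mm inside, 10 mm high in all with a 3 mm floor and 3 mm walls; origin at the centre of its underside, which lies 4 mm above the bench, so the inner floor is 3 mm above the origin; x and y run along its sides, z up
- cup_blue: blue cup, as the red one
- cup_green: green cup, as the red one
- cup_yellow: yellow cup, as the red one. The four cups sit two by two at 98 mm spacing in one square dark steel tray, 204 x 204 mm with a rim 17 mm above the bench, fixed to the bench; which cup is in which corner changes
- tape_black: roll of black tape, 67 mm across and 19 mm high, lying flat; does not belong in the kit; origin at the centre of its underside
- solder_reel: reel of solder with dark green flanges and grey solder, standing upright, 53 mm across and 30 mm high; does not belong in the kit; origin at the centre of its underside. All these loose things and two loose hexagon nuts (19 and 26 mm across, 10 and 13 mm high) stand mixed on the bench at about 115 mm spacing, to the right of the tray. A bench vice up to 0.27 m high stands fixed at the right end of the bench, just beyond them: rise above it before moving past it
Things that resemble listed ones, but are neither listed nor needed, are in the scene too. What is shaped like the cup_green but purple is not meant.

How it is judged (in metres and radians):
At the end, for the whole second after the job is handed in: Each part lies released and flat (tilt under 0.1 rad, right way up) on the floor of its own cup, origin within 32 (regulator), 30 (bearing), 20 (spool), 18 mm (tape) of the cup centre along each side, as anything inside the walls is. Solder reel and black tape moved under 20 mm (x of regulator in the frame of cup_red between -0.032 and 0.032 m and y of regulator in the frame of cup_red between -0.032 and 0.032 m and z of regulator in the frame of cup_red below 0.007 m and angle between each of regulator, bearing, small_spool, tape_yellow's own z axis and vertical below 0.1 rad and linear speed of each of regulator, bearing, small_spool, tape_yellow below 0.02 m/s and contact force between the fingers and regulator below 0.1 N and x of bearing in the frame of cup_blue between -0.03 and 0.03 m and y of bearing in the frame of cup_blue between -0.03 and 0.03 m and z of bearing in the frame of cup_blue below 0.007 m and contact force between the fingers and bearing below 0.1 N and x of small_spool in the frame of cup_green between -0.02 and 0.02 m and y of small_spool in the frame of cup_green between -0.02 and 0.02 m and z of small_spool in the frame of cup_green below 0.007 m and contact force between the fingers and small_spool below 0.1 N and x of tape_yellow in the frame of cup_yellow between -0.018 and 0.018 m and y of tape_yellow in the frame of cup_yellow between -0.018 and 0.018 m and z of tape_yellow in the frame of cup_yellow below 0.007 m and contact force between the fingers and tape_yellow below 0.1 N and distance of each of tape_black, solder_reel from where it was at the start of the episode below 0.02 m); the robot touches nothing.
It fails at once if the black tape is moved by more than 20 mm (distance of tape_black from where it was at the start of the episode above 0.02 m).
It fails at once if the solder reel is moved by more than 20 mm (distance of solder_reel from where it was at the start of the episode above 0.02 m).
It also fails if it takes over 99 s, if anything falls off the work surface, if the arm or the gripper's body presses on something with over 40 N, if the wrist force passes 120 N, or if a joint passes its speed limit or range.

## Working session

There is one attempt and no reset: what is moved stays moved. The work goes in short steps, Python scripts to look and compute and a tool call to move; the robot and the scene stay as the last step left them, time stands still between calls to the robot, and variables do not carry over. Pictures are saved under pics/ and viewed, at most 14 in all, crops included, and the job is handed in when it is done.

Besides the shell and the picture viewer there is one more tool, called after ">>>" as a command line: name --argument value ..., lists and objects as JSON in quotes. move_arm: Moves the arm, as the interface text tells. Its arguments: {"type":"object","properties":{"rows":{"type":"array","items":{"type":"object","properties":{"tx":{"type":"number"},"ty":{"type":"number"},"tz":{"type":"number"},"rx":{"type":"number"},"ry":{"type":"number"},"rz":{"type":"number"},"fingers":{"type":"number"}}}},"force":{"type":"number"}},"required":["rows"]}

```bash
ls; mkdir -p pics
cat > h.py <<'E'
import numpy as np, cv2
from bench import sensors, imaging, ctrl
def snap(name):
    p=imaging.camera_params(name); im,d=imaging.capture(name); return im,d,p
def world(p,u,v,z):
    """cast pixel rays (pinhole) onto plane z"""
    k=np.array(p['mtx']);R=np.array(p['R']);t=np.array(p['t'])
    c=-R.T@t; r=R.T@np.linalg.inv(k)@np.array([u,v,1.])
    return c+r*(z-c[2])/r[2]
def depthpt(p,u,v,d):
    k=np.array(p['mtx']);R=np.array(p['R']);t=np.array(p['t'])
    return R.T@(np.linalg.inv(k)@np.array([u,v,1.])*d-t)
E
python3 - <<'E'
from h import *
s=sensors.observe(); print({k:np.round(v,3).tolist() for k,v in s.items()}, ctrl.grip_point_offset)
for n in ('scene','top'):
    im,d,p=snap(n); cv2.imwrite(f'pics/{n}.png',im[:,:,::-1]); np.savez(f'{n}.npz',im=im,d=d,**p)
    print(n,np.round(-np.array(p['R']).T@p['t'],3),np.round(p['mtx'],1).tolist())
E
```

```text
pics
{'clock': 0.0, 'joint_positions': [-76.541, 22.015, 0.938, 78.562, -0.361, 79.536, -2.663], 'qvel': [-0.058, -0.015, -0.034, -0.085, -0.023, 0.097, -0.049], 'tau': [-0.0, -62.76, 0.844, -37.181, 0.017, 0.014, -0.0], 'ee_pos': [0.183, 0.597, 0.23], 'tool_rot': [-179.89, 0.002, 162.943], 'contact_force': [1.205, 0.088, -0.778], 'wrist_torque': [-0.035, -0.066, -0.007], 'finger_force': 0.0, 'opening': 0.085} 0.0187
scene [-0.127 -0.899  0.996] [[518.1, 0.0, 318.5], [0.0, 518.1, 197.3], [0.0, 0.0, 1.0]]
top [ 0.375 -0.044  1.034] [[360.8, 0.0, 322.2], [0.0, 360.8, 197.5], [0.0, 0.0, 1.0]]
```

View pics/top.png

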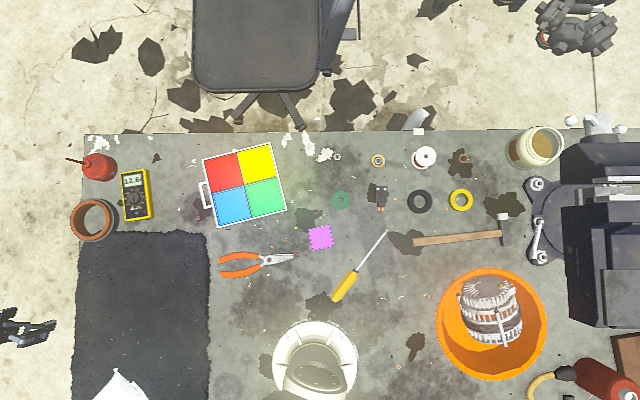

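View pics/scene.png

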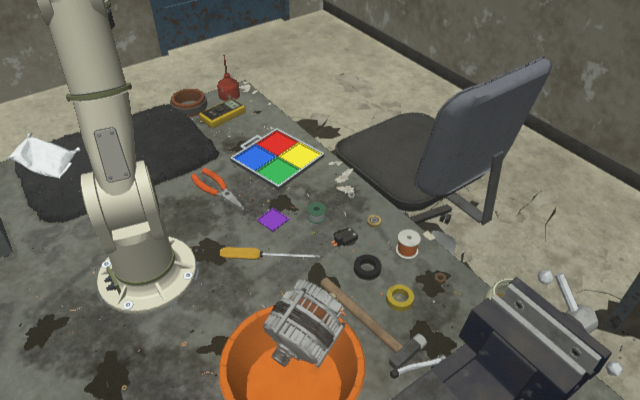

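Top view: the tray is at about (245,186), with red upper left, yellow upper right, blue lower left and green lower right. The solder reel is at (341,200), regulator (380,197), bearing (378,160), spool (424,158), black tape (420,201) and yellow tape (460,200). Nuts are at (337,157) and (462,157). The scene view agrees with this.

```bash
cat > m.py <<'E'
from h import *
z=np.load('top.npz');im=z['im'];d=z['d'];p={k:z[k] for k in('mtx','R','t')}
hsv=cv2.cvtColor(im,cv2.COLOR_RGB2HSV).astype(int);H,S,V=hsv[...,0],hsv[...,1],hsv[...,2]
def cen(mask,box,name,zz):
    u0,v0,u1,v1=box;m=np.zeros_like(mask,np.uint8);m[v0:v1,u0:u1]=mask[v0:v1,u0:u1]
    c=max(cv2.findContours(m,0,2)[0],key=cv2.contourArea)
    r=cv2.minAreaRect(c);
    w=world(p,*r[0],zz); f=360.8/(p['t'][2]*0+1.034-zz)
    mm=m>0; dz=np.median([depthpt(p,u,v,d[v,u])[2] for v,u in zip(*np.nonzero(mm))])
    print(name,np.round(r[0],1),'xy',np.round(w[:2],3),'size mm',np.round(np.array(r[1])/f*1000),'ang',round(r[2],1),'z~',round(dz,3))
    return cv2.boxPoints(r)
t=(195,135,295,235)
B=(S>60)
cen((S>90)&((H<8)|(H>172)),t,'red',.01);cen((S>90)&(H>22)&(H<35),t,'yel',.01)
cen((S>90)&(H>95)&(H<115),t,'blue',.01);cen((S>90)&(H>50)&(H<85),t,'green',.01)
cen((S>90)&(H>20)&(H<35),(445,183,477,217),'tape_y',.019)
cen(V<70,(402,183,438,219),'tape_b',.019)
cen(V<75,(362,180,394,214),'reg',.02)
cen((S>60)&(H>5)&(H<30),(366,148,391,172),'bear',.012)
cen((V>170),(408,142,440,174),'spool',.05)
cen((S>60)&(H>60)&(H<100),(326,185,356,215),'solder',.03)
for n,u,v in(('bench',400,220),('bench2',300,215),('spool c',424,158)):print(n,np.round(depthpt(p,u,v,d[v,u]),3))
cv2.imwrite('pics/crop.png',cv2.resize(im[135:245,190:500,::-1],None,fx=2.58,fy=2.58,interpolation=cv2.INTER_CUBIC))
E
python3 m.py
```

```text
red [223.3 172.6] xy [0.533 0.258] size mm [94. 96.] ang 76.0 z~ 0.007
yel [256.  163.9] xy [0.557 0.164] size mm [94. 95.] ang 76.0 z~ 0.007
blue [230.7 205.3] xy [0.439 0.235] size mm [94. 96.] ang 76.0 z~ 0.007
green [264.1 196.7] xy [0.462 0.14 ] size mm [94. 94.] ang 76.0 z~ 0.007
tape_y [460.5 199.5] xy [ 0.449 -0.414] size mm [59. 65.] ang 90.0 z~ 0.018
tape_b [423.5 199.7] xy [ 0.449 -0.311] size mm [38. 15.] ang 72.9 z~ 0.012
reg [377. 202.] xy [ 0.444 -0.18 ] size mm [0. 0.] ang 0.0 z~ 0.012
bear [377.5 160.5] xy [ 0.563 -0.185] size mm [37. 37.] ang 90.0 z~ 0.011
spool [424.7 156.2] xy [ 0.567 -0.309] size mm [75. 68.] ang 5.4 z~ 0.049
solder [340.5 200. ] xy [ 0.45  -0.077] size mm [50. 47.] ang 90.0 z~ 0.03
bench [ 0.393 -0.247 -0.   ]
bench2 [ 0.41   0.038 -0.004]
spool c [ 0.562 -0.308  0.048]
```

View pics/crop.png

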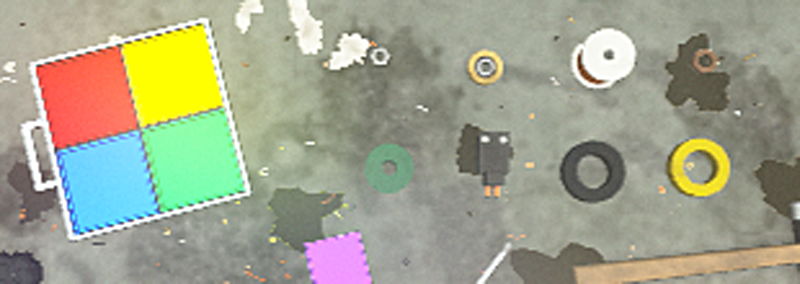

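The crop confirms it: the regulator lies with its brushes at the bottom, so its +y points along world +x, and the cups are turned about 14°. I'll refine the measurements with height masks.

```bash
cat > m2.py <<'E'
from h import *
z=np.load('top.npz');d=z['d'];p={k:z[k] for k in('mtx','R','t')}
v,u=np.mgrid[0:400,0:640]
P=(np.stack([u,v,np.ones_like(u)],-1)@np.linalg.inv(p['mtx']).T)*d[...,None]
P=(P-p['t'])@p['R']
def seg(n,box,lo,hi):
    u0,v0,u1,v1=box;Q=P[v0:v1,u0:u1].reshape(-1,3);Q=Q[(Q[:,2]>lo)&(Q[:,2]<hi)]
    c,s,a=cv2.minAreaRect((Q[:,:2]*1000).astype(np.float32))
    print(n,len(Q),np.round(c),np.round(s),round(a,1),'z',np.round(np.percentile(Q[:,2],[10,50,90]),3))
seg('tape_y',(443,180,480,220),.010,.04)
seg('tape_b',(402,180,438,220),.010,.04)
seg('reg',(362,180,394,214),.008,.04)
seg('reg body',(362,180,394,214),.014,.022)
seg('reg holder',(362,180,394,214),.025,.04)
seg('bear',(362,148,393,174),.007,.04)
seg('spool',(405,135,442,177),.044,.06)
seg('solder',(324,183,358,217),.022,.04)
E
python3 m2.py
```

```text
tape_y 293 [ 449. -415.] [59. 63.] 0.2 z [0.015 0.019 0.021]
tape_b 324 [ 446. -301.] [68. 62.] 89.3 z [0.016 0.019 0.021]
reg 258 [ 456. -192.] [34. 68.] 88.0 z [0.014 0.018 0.029]
reg body 183 [ 456. -192.] [34. 68.] 87.8 z [0.016 0.018 0.02 ]
reg holder 44 [ 439. -192.] [20. 14.] 89.0 z [0.027 0.03  0.032]
bear 122 [ 563. -186.] [35. 38.] 44.4 z [0.009 0.011 0.014]
spool 330 [ 568. -312.] [55. 56.] 75.9 z [0.048 0.05  0.052]
solder 258 [450. -79.] [50. 50.] 89.4 z [0.028 0.03  0.032]
```

>>> move_arm --rows '[{"rz": 0.1, "tz": -10}, {"rz": 0.1, "tz": -10}, {"rz": 0.1, "tz": -10}, {"rz": 0.1, "tz": -10}, {"rz": 0.1, "tz": -10}, {"rz": 0.1, "tz": -10}, {"rz": 0.1}, {"rz": 0.1}, {"rz": 0.1}, {"rz": 0.1}]' --force 40

```text
validation failed for argument at $.ro...
```

>>> move_arm --rows '[{"tx": 0, "ty": 0, "tz": -10, "rx": 0, "ry": 0, "rz": 0.12, "fingers": 1}, {"tx": 0, "ty": 0, "tz": -10, "rx": 0, "ry": 0, "rz": 0.12, "fingers": 1}, {"tx": 0, "ty": 0, "tz": -10, "rx": 0, "ry": 0, "rz": 0.12, "fingers": 1}, {"tx": 0, "ty": 0, "tz": -10, "rx": 0, "ry": 0, "rz": 0.12, "fingers": 1}, {"tx": 0, "ty": 0, "tz": -10, "rx": 0, "ry": 0, "rz": 0.12, "fingers": 1}, {"tx": 0, "ty": 0, "tz": -10, "rx": 0, "ry": 0, "rz": 0.12, "fingers": 1}, {"tx": 0, "ty": 0, "tz": -10, "rx": 0, "ry": 0, "rz": 0.12, "fingers": 1}, {"tx": 0, "ty": 0, "tz": 0, "rx": 0, "ry": 0, "rz": 0.12, "fingers": 1}, {"tx": 0, "ty": 0, "tz": 0, "rx": 0, "ry": 0, "rz": 0.12, "fingers": 1}, {"tx": 0, "ty": 0, "tz": 0, "rx": 0, "ry": 0, "rz": 0.12, "fingers": 1}]' --force 40

```text
clock: 0.93
ee_pos: [0.1833, 0.5974, 0.3009]
tool_rot: [-180.0, 0.0, 93.8]
contact_force: [-0.8, 0.2, -0.1]
opening: 0.0849
finger_force: 0.0
```

>>> move_arm --rows '[{"tx": 0, "ty": 0, "tz": 0, "rx": 0, "ry": 0, "rz": 0.066, "fingers": 1}, {"tx": -25, "ty": 30, "tz": 0, "rx": 0, "ry": 0, "rz": 0, "fingers": 1}, {"tx": -25, "ty": 30, "tz": 0, "rx": 0, "ry": 0, "rz": 0, "fingers": 1}, {"tx": -25, "ty": 30, "tz": 0, "rx": 0, "ry": 0, "rz": 0, "fingers": 1}, {"tx": -25, "ty": 30, "tz": 0, "rx": 0, "ry": 0, "rz": 0, "fingers": 1}, {"tx": -25, "ty": 30, "tz": 0, "rx": 0, "ry": 0, "rz": 0, "fingers": 1}, {"tx": -25, "ty": 30, "tz": 0, "rx": 0, "ry": 0, "rz": 0, "fingers": 1}, {"tx": -25, "ty": 30, "tz": 0, "rx": 0, "ry": 0, "rz": 0, "fingers": 1}, {"tx": -25, "ty": 30, "tz": 0, "rx": 0, "ry": 0, "rz": 0, "fingers": 1}, {"tx": -33, "ty": 10, "tz": 0, "rx": 0, "ry": 0, "rz": 0, "fingers": 1}]'

```text
clock: 1.77
ee_pos: [0.4379, 0.3644, 0.3]
tool_rot: [180.0, 0.1, 90.3]
contact_force: [0.6, -0.1, -0.0]
opening: 0.0856
finger_force: 0.0
```

>>> move_arm --rows '[{"tx": -38, "ty": 9, "tz": 0, "rx": 0, "ry": 0, "rz": 0, "fingers": 1}, {"tx": -38, "ty": 9, "tz": 0, "rx": 0, "ry": 0, "rz": 0, "fingers": 1}, {"tx": -38, "ty": 9, "tz": 0, "rx": 0, "ry": 0, "rz": 0, "fingers": 1}, {"tx": -38, "ty": 9, "tz": 0, "rx": 0, "ry": 0, "rz": 0, "fingers": 1}, {"tx": -38, "ty": 9, "tz": 0, "rx": 0, "ry": 0, "rz": 0, "fingers": 1}, {"tx": -38, "ty": 9, "tz": 0, "rx": 0, "ry": 0, "rz": 0, "fingers": 1}, {"tx": -38, "ty": 9, "tz": 0, "rx": 0, "ry": 0, "rz": 0, "fingers": 1}, {"tx": -38, "ty": 9, "tz": 0, "rx": 0, "ry": 0, "rz": 0, "fingers": 1}, {"tx": -38, "ty": 9, "tz": 0, "rx": 0, "ry": 0, "rz": 0, "fingers": 1}, {"tx": -38, "ty": 9, "tz": 0, "rx": 0, "ry": 0, "rz": 0, "fingers": 1}]'

```text
clock: 2.6
ee_pos: [0.5275, -0.015, 0.3012]
tool_rot: [-180.0, -0.0, 90.4]
contact_force: [1.3, 0.3, -0.7]
opening: 0.0853
finger_force: 0.0
```

>>> move_arm --rows '[{"tx": -34, "ty": 7, "tz": 0, "rx": 0, "ry": 0, "rz": 0, "fingers": 1}, {"tx": -34, "ty": 7, "tz": 0, "rx": 0, "ry": 0, "rz": 0, "fingers": 1}, {"tx": -34, "ty": 7, "tz": 0, "rx": 0, "ry": 0, "rz": 0, "fingers": 1}, {"tx": -34, "ty": 7, "tz": 0, "rx": 0, "ry": 0, "rz": 0, "fingers": 1}, {"tx": -34, "ty": 7, "tz": 0, "rx": 0, "ry": 0, "rz": 0, "fingers": 1}, {"tx": 0, "ty": 0, "tz": 35, "rx": 0, "ry": 0, "rz": 0, "fingers": 1}, {"tx": 0, "ty": 0, "tz": 35, "rx": 0, "ry": 0, "rz": 0, "fingers": 1}, {"tx": 0, "ty": 0, "tz": 35, "rx": 0, "ry": 0, "rz": 0, "fingers": 1}, {"tx": 0, "ty": 0, "tz": 35, "rx": 0, "ry": 0, "rz": 0, "fingers": 1}, {"tx": 0, "ty": 0, "tz": 35, "rx": 0, "ry": 0, "rz": 0, "fingers": 1}]'

```text
clock: 3.43
ee_pos: [0.5634, -0.1827, 0.1244]
tool_rot: [-180.0, -0.0, 90.4]
contact_force: [1.3, -0.0, -0.3]
opening: 0.0854
finger_force: 0.0
```

Run:
```python
from h import *
im,d,p=snap('wrist');cv2.imwrite('pics/w1.png',im[:,:,::-1]);np.savez('w1.npz',im=im,d=d,**p)
s=sensors.observe();print(s['ee_pos'],s['tool_rot'],np.round(p['mtx'],1).tolist(),np.round(-np.array(p['R']).T@p['t'],3))
```

```text
[ 0.5596755  -0.181006    0.11706214] [-1.79401520e+02 -1.30120937e-01  9.04190351e+01] [[309.7, 0.0, 319.4], [0.0, 309.7, 202.1], [0.0, 0.0, 1.0]] [ 0.563 -0.117  0.268]
```

View pics/w1.png

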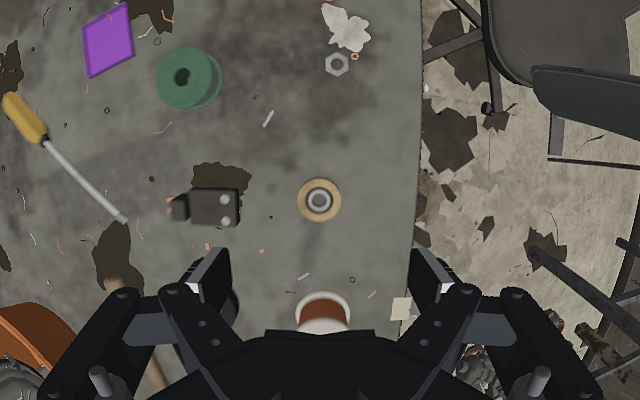

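The wrist view shows the bearing at (319,200), midway between the fingers at columns 215 and 430. The spool is at (322,312), regulator (213,207) and solder reel (185,78).

```bash
cat >> h.py <<'E'
def fish(p,u,v,z):
    k=np.array(p['mtx']);R=np.array(p['R']);t=np.array(p['t'])
    a=np.array([(u-k[0,2])/k[0,0],(v-k[1,2])/k[1,1]]);th=np.hypot(*a)+1e-9
    r=R.T@np.r_[a/th*np.sin(th),np.cos(th)];c=-R.T@t
    return c+r*(z-c[2])/r[2]
E
python3 - <<'E'
from h import *
z=np.load('w1.npz');p={k:z[k] for k in('mtx','R','t')}
for n,u,v,h in(('bear',319,200,.012),('reg body c',213,207,.018),('solder',182,78,.03),('finger L',230,290,.13),('finger R',410,290,.13)):print(n,np.round(fish(p,u,v,h),3))
print(np.round(p['R'],3).tolist())
E
```

```text
bear [ 0.563 -0.185  0.012]
reg body c [ 0.47  -0.191  0.018]
solder [ 0.452 -0.079  0.03 ]
finger L [ 0.516 -0.204  0.13 ]
finger R [ 0.612 -0.203  0.13 ]
[[1.0, 0.007, -0.001], [0.007, -0.965, 0.264], [0.001, -0.264, -0.965]]
```

>>> move_arm --rows '[{"tx": 0, "ty": 0, "tz": 30, "rx": 0, "ry": 0, "rz": 0, "fingers": 0.5}, {"tx": 0, "ty": 0, "tz": 30, "rx": 0, "ry": 0, "rz": 0, "fingers": 0.5}, {"tx": 0, "ty": 0, "tz": 30, "rx": 0, "ry": 0, "rz": 0, "fingers": 0.5}, {"tx": 0, "ty": 0, "tz": 20, "rx": 0, "ry": 0, "rz": 0, "fingers": 0.5}, {"tx": 0, "ty": 0, "tz": 12, "rx": 0, "ry": 0, "rz": 0, "fingers": 0.5}, {"tx": 0, "ty": 0, "tz": 0, "rx": 0, "ry": 0, "rz": 0, "fingers": 0}, {"tx": 0, "ty": 0, "tz": 0, "rx": 0, "ry": 0, "rz": 0, "fingers": -1}, {"tx": 0, "ty": 0, "tz": 0, "rx": 0, "ry": 0, "rz": 0, "fingers": -1}, {"tx": 0, "ty": 0, "tz": 0, "rx": 0, "ry": 0, "rz": 0, "fingers": -1}, {"tx": 0, "ty": 0, "tz": 0, "rx": 0, "ry": 0, "rz": 0, "fingers": -1}]'

```text
clock: 4.32
ee_pos: [0.5649, -0.1832, 0.0058]
tool_rot: [179.9, 0.0, 90.4]
contact_force: [-0.3, -2.3, 3.1]
opening: 0.0344
finger_force: 40.3
```

>>> move_arm --rows '[{"tx": 0, "ty": 0, "tz": -40, "rx": 0, "ry": 0, "rz": 0, "fingers": -1}, {"tx": 0, "ty": 0, "tz": -40, "rx": 0, "ry": 0, "rz": 0, "fingers": -1}, {"tx": 35, "ty": -10, "tz": 0, "rx": 0, "ry": 0, "rz": 0, "fingers": -1}, {"tx": 35, "ty": -10, "tz": 0, "rx": 0, "ry": 0, "rz": 0, "fingers": -1}, {"tx": 35, "ty": -10, "tz": 0, "rx": 0, "ry": 0, "rz": 0, "fingers": -1}, {"tx": 35, "ty": -10, "tz": 0, "rx": 0, "ry": 0, "rz": 0, "fingers": -1}, {"tx": 35, "ty": -10, "tz": 0, "rx": 0, "ry": 0, "rz": 0, "fingers": -1}, {"tx": 35, "ty": -10, "tz": 0, "rx": 0, "ry": 0, "rz": 0, "fingers": -1}, {"tx": 35, "ty": -10, "tz": 0, "rx": 0, "ry": 0, "rz": 0, "fingers": -1}, {"tx": 35, "ty": -10, "tz": 0, "rx": 0, "ry": 0, "rz": 0, "fingers": -1}]'

```text
clock: 5.15
ee_pos: [0.4815, 0.0982, 0.0852]
tool_rot: [179.9, -0.1, 90.4]
contact_force: [1.4, 0.7, -1.4]
opening: 0.0345
finger_force: 40.3
```

>>> move_arm --rows '[{"tx": 35, "ty": -10, "tz": 0, "rx": 0, "ry": 0, "rz": 0, "fingers": -1}, {"tx": 35, "ty": -10, "tz": 0, "rx": 0, "ry": 0, "rz": 0, "fingers": -1}, {"tx": 35, "ty": -10, "tz": 0, "rx": 0, "ry": 0, "rz": 0, "fingers": -1}, {"tx": 35, "ty": -10, "tz": 0, "rx": 0, "ry": 0, "rz": 0, "fingers": -1}, {"tx": 0, "ty": 0, "tz": 0, "rx": 0, "ry": 0, "rz": 0, "fingers": -1}, {"tx": 0, "ty": 0, "tz": 0, "rx": 0, "ry": 0, "rz": 0, "fingers": -1}, {"tx": 0, "ty": 0, "tz": 0, "rx": 0, "ry": 0, "rz": 0, "fingers": -1}, {"tx": 0, "ty": 0, "tz": 0, "rx": 0, "ry": 0, "rz": 0, "fingers": -1}, {"tx": 0, "ty": 0, "tz": 0, "rx": 0, "ry": 0, "rz": 0, "fingers": -1}, {"tx": 0, "ty": 0, "tz": 0, "rx": 0, "ry": 0, "rz": 0, "fingers": -1}]'

```text
clock: 5.98
ee_pos: [0.4414, 0.2351, 0.0844]
tool_rot: [180.0, 0.0, 90.3]
contact_force: [-0.3, 0.3, -1.6]
opening: 0.0348
finger_force: 40.3
```

Run:
```python
from h import *
im,d,p=snap('wrist');cv2.imwrite('pics/w2.png',im[:,:,::-1]);np.savez('w2.npz',im=im,d=d,**p)
s=sensors.observe();print(s['ee_pos'],s['tool_rot'],s['opening'])
hsv=cv2.cvtColor(im,cv2.COLOR_RGB2HSV).astype(int);H,S,V=hsv[...,0],hsv[...,1],hsv[...,2]
```

```text
[0.4413086  0.23535358 0.08441009] [ 1.79995250e+02 -1.85595081e-03  9.02939757e+01] 0.0347279525237137
```

View pics/w2.png

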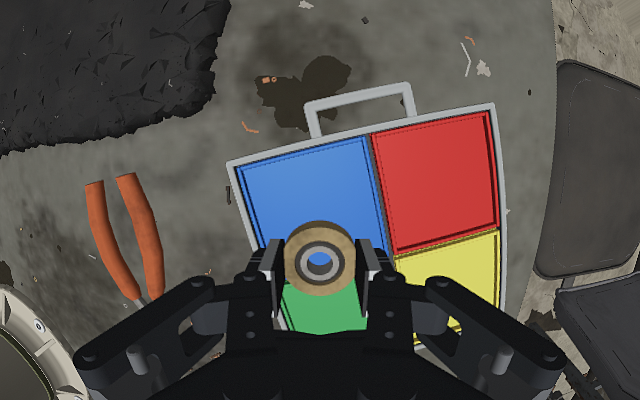

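The bearing is held square between the fingers at (320,258), over the blue cup. Lowering and releasing.

>>> move_arm --rows '[{"tx": 0, "ty": 0, "tz": 30, "rx": 0, "ry": 0, "rz": 0, "fingers": -1}, {"tx": 0, "ty": 0, "tz": 25, "rx": 0, "ry": 0, "rz": 0, "fingers": -1}, {"tx": 0, "ty": 0, "tz": 10, "rx": 0, "ry": 0, "rz": 0, "fingers": -1}, {"tx": 0, "ty": 0, "tz": 6, "rx": 0, "ry": 0, "rz": 0, "fingers": -1}, {"tx": 0, "ty": 0, "tz": 0, "rx": 0, "ry": 0, "rz": 0, "fingers": -1}, {"tx": 0, "ty": 0, "tz": 0, "rx": 0, "ry": 0, "rz": 0, "fingers": 0.1}, {"tx": 0, "ty": 0, "tz": 0, "rx": 0, "ry": 0, "rz": 0, "fingers": 0.1}, {"tx": 0, "ty": 0, "tz": 0, "rx": 0, "ry": 0, "rz": 0, "fingers": 0.1}, {"tx": 0, "ty": 0, "tz": 0, "rx": 0, "ry": 0, "rz": 0, "fingers": 0.1}, {"tx": 0, "ty": 0, "tz": -10, "rx": 0, "ry": 0, "rz": 0, "fingers": 0.1}]'

```text
clock: 6.87
ee_pos: [0.4399, 0.2358, 0.0225]
tool_rot: [-179.9, 0.1, 90.4]
contact_force: [-0.6, 0.1, -0.5]
opening: 0.047
finger_force: 0.0
```

>>> move_arm --rows '[{"tx": 0, "ty": 0, "tz": -40, "rx": 0, "ry": 0, "rz": 0, "fingers": 0.1}, {"tx": 0, "ty": 0, "tz": -40, "rx": 0, "ry": 0, "rz": 0, "fingers": 0.1}, {"tx": -36, "ty": 2, "tz": 0, "rx": 0, "ry": 0, "rz": 0, "fingers": 0.5}, {"tx": -36, "ty": 2, "tz": 0, "rx": 0, "ry": 0, "rz": 0, "fingers": 0.5}, {"tx": -36, "ty": 2, "tz": 0, "rx": 0, "ry": 0, "rz": 0, "fingers": 0.5}, {"tx": -36, "ty": 2, "tz": 0, "rx": 0, "ry": 0, "rz": 0, "fingers": 0.5}, {"tx": -36, "ty": 2, "tz": 0, "rx": 0, "ry": 0, "rz": 0, "fingers": 0.5}, {"tx": -36, "ty": 2, "tz": 0, "rx": 0, "ry": 0, "rz": 0, "fingers": 0.5}, {"tx": -36, "ty": 2, "tz": 0, "rx": 0, "ry": 0, "rz": 0, "fingers": 0.5}, {"tx": -36, "ty": 2, "tz": 0, "rx": 0, "ry": 0, "rz": 0, "fingers": 0.5}]'

```text
clock: 7.7
ee_pos: [0.4589, -0.0533, 0.1043]
tool_rot: [179.9, -0.1, 90.4]
contact_force: [1.5, -0.6, -0.3]
opening: 0.0639
finger_force: 0.0
```

>>> move_arm --rows '[{"tx": -36, "ty": 3, "tz": 0, "rx": 0, "ry": 0, "rz": 0, "fingers": 0.5}, {"tx": -36, "ty": 3, "tz": 0, "rx": 0, "ry": 0, "rz": 0, "fingers": 0.5}, {"tx": -36, "ty": 3, "tz": 0, "rx": 0, "ry": 0, "rz": 0, "fingers": 0.5}, {"tx": -31, "ty": 1, "tz": 0, "rx": 0, "ry": 0, "rz": 0, "fingers": 0.5}, {"tx": 0, "ty": 0, "tz": 0, "rx": 0, "ry": 0, "rz": 0.12, "fingers": 0.5}, {"tx": 0, "ty": 0, "tz": 0, "rx": 0, "ry": 0, "rz": 0.12, "fingers": 0.5}, {"tx": 0, "ty": 0, "tz": 0, "rx": 0, "ry": 0, "rz": 0.12, "fingers": 0.5}, {"tx": 0, "ty": 0, "tz": 0, "rx": 0, "ry": 0, "rz": 0.12, "fingers": 0.5}, {"tx": 0, "ty": 0, "tz": 0, "rx": 0, "ry": 0, "rz": 0.12, "fingers": 0.5}, {"tx": 0, "ty": 0, "tz": 0, "rx": 0, "ry": 0, "rz": 0.12, "fingers": 0.5}]'

```text
clock: 8.53
ee_pos: [0.47, -0.1905, 0.1041]
tool_rot: [180.0, -0.0, 48.8]
contact_force: [-0.2, -0.6, -0.4]
opening: 0.0644
finger_force: 0.0
```

>>> move_arm --rows '[{"tx": 0, "ty": 0, "tz": 0, "rx": 0, "ry": 0, "rz": 0.12, "fingers": 0.5}, {"tx": 0, "ty": 0, "tz": 0, "rx": 0, "ry": 0, "rz": 0.12, "fingers": 0.5}, {"tx": 0, "ty": 0, "tz": 0, "rx": 0, "ry": 0, "rz": 0.12, "fingers": 0.5}, {"tx": 0, "ty": 0, "tz": 0, "rx": 0, "ry": 0, "rz": 0.12, "fingers": 0.5}, {"tx": 0, "ty": 0, "tz": 0, "rx": 0, "ry": 0, "rz": 0.12, "fingers": 0.5}, {"tx": 0, "ty": 0, "tz": 0, "rx": 0, "ry": 0, "rz": 0.12, "fingers": 0.5}, {"tx": 0, "ty": 0, "tz": 0, "rx": 0, "ry": 0, "rz": 0.12, "fingers": 0.5}, {"tx": 0, "ty": 0, "tz": 0, "rx": 0, "ry": 0, "rz": 0, "fingers": 0.5}, {"tx": 0, "ty": 0, "tz": 0, "rx": 0, "ry": 0, "rz": 0, "fingers": 0.5}, {"tx": 0, "ty": 0, "tz": 0, "rx": 0, "ry": 0, "rz": 0, "fingers": 0.5}]'

```text
clock: 9.37
ee_pos: [0.47, -0.1904, 0.1036]
tool_rot: [-180.0, -0.0, 1.3]
contact_force: [0.6, 0.4, -0.7]
opening: 0.0642
finger_force: 0.0
```

Run:
```python
from h import *
im,d,p=snap('wrist');cv2.imwrite('pics/w3.png',im[:,:,::-1]);np.savez('w3.npz',im=im,d=d,**p)
s=sensors.observe();print(s['ee_pos'],s['tool_rot'],s['opening'])
```

```text
[ 0.46995207 -0.19042956  0.10355877] [-1.79981676e+02 -1.30038989e-02  1.21581975e+00] 0.06397905478819046
```

View pics/w3.png

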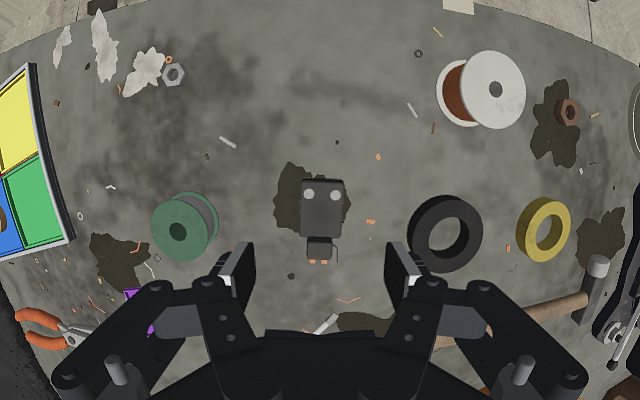

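The regulator at (322,215) is square with the fingers and its brushes point towards the base. Black tape at (445,232) and solder reel at (180,228) clear the fingers.

>>> move_arm --rows '[{"tx": 0, "ty": 0, "tz": 30, "rx": 0, "ry": 0, "rz": 0.02, "fingers": 0.4}, {"tx": 0, "ty": 0, "tz": 30, "rx": 0, "ry": 0, "rz": 0, "fingers": 0.4}, {"tx": 0, "ty": 0, "tz": 25, "rx": 0, "ry": 0, "rz": 0, "fingers": 0.4}, {"tx": 0, "ty": 0, "tz": 13, "rx": 0, "ry": 0, "rz": 0, "fingers": 0.4}, {"tx": 0, "ty": 0, "tz": 0, "rx": 0, "ry": 0, "rz": 0, "fingers": 0}, {"tx": 0, "ty": 0, "tz": 0, "rx": 0, "ry": 0, "rz": 0, "fingers": -1}, {"tx": 0, "ty": 0, "tz": 0, "rx": 0, "ry": 0, "rz": 0, "fingers": -1}, {"tx": 0, "ty": 0, "tz": 0, "rx": 0, "ry": 0, "rz": 0, "fingers": -1}, {"tx": 0, "ty": 0, "tz": 0, "rx": 0, "ry": 0, "rz": 0, "fingers": -1}, {"tx": 0, "ty": 0, "tz": -20, "rx": 0, "ry": 0, "rz": 0, "fingers": -1}]'

```text
clock: 10.25
ee_pos: [0.4686, -0.1894, 0.0239]
tool_rot: [-179.9, 0.2, -0.1]
contact_force: [-0.3, 0.5, -0.2]
opening: 0.033
finger_force: 40.2
```

>>> move_arm --rows '[{"tx": 0, "ty": 0, "tz": -40, "rx": 0, "ry": 0, "rz": 0, "fingers": -1}, {"tx": 0, "ty": 0, "tz": -35, "rx": 0, "ry": 0, "rz": 0, "fingers": -1}, {"tx": 7, "ty": -37, "tz": 0, "rx": 0, "ry": 0, "rz": 0, "fingers": -1}, {"tx": 7, "ty": -37, "tz": 0, "rx": 0, "ry": 0, "rz": 0, "fingers": -1}, {"tx": 7, "ty": -37, "tz": 0, "rx": 0, "ry": 0, "rz": 0, "fingers": -1}, {"tx": 7, "ty": -37, "tz": 0, "rx": 0, "ry": 0, "rz": 0, "fingers": -1}, {"tx": 7, "ty": -37, "tz": 0, "rx": 0, "ry": 0, "rz": 0, "fingers": -1}, {"tx": 7, "ty": -37, "tz": 0, "rx": 0, "ry": 0, "rz": 0, "fingers": -1}, {"tx": 7, "ty": -37, "tz": 0, "rx": 0, "ry": 0, "rz": 0, "fingers": -1}, {"tx": 7, "ty": -37, "tz": 0, "rx": 0, "ry": 0, "rz": 0, "fingers": -1}]'

```text
clock: 11.08
ee_pos: [0.5267, 0.1077, 0.101]
tool_rot: [-179.9, -0.1, -0.1]
contact_force: [1.0, -0.3, 0.2]
opening: 0.0327
finger_force: 40.3
```

>>> move_arm --rows '[{"tx": 7, "ty": -39, "tz": 0, "rx": 0, "ry": 0, "rz": 0, "fingers": -1}, {"tx": 7, "ty": -39, "tz": 0, "rx": 0, "ry": 0, "rz": 0, "fingers": -1}, {"tx": 7, "ty": -39, "tz": 0, "rx": 0, "ry": 0, "rz": 0, "fingers": -1}, {"tx": 0, "ty": -38, "tz": 0, "rx": 0, "ry": 0, "rz": 0, "fingers": -1}, {"tx": 0, "ty": 0, "tz": 0, "rx": 0, "ry": 0, "rz": -0.12, "fingers": -1}, {"tx": 0, "ty": 0, "tz": 0, "rx": 0, "ry": 0, "rz": -0.12, "fingers": -1}, {"tx": 0, "ty": 0, "tz": 0, "rx": 0, "ry": 0, "rz": 0, "fingers": -1}, {"tx": 0, "ty": 0, "tz": 0, "rx": 0, "ry": 0, "rz": 0, "fingers": -1}, {"tx": 0, "ty": 0, "tz": 0, "rx": 0, "ry": 0, "rz": 0, "fingers": -1}, {"tx": 0, "ty": 0, "tz": 0, "rx": 0, "ry": 0, "rz": 0, "fingers": -1}]'

```text
clock: 11.92
ee_pos: [0.548, 0.2598, 0.1006]
tool_rot: [-180.0, -0.0, 13.4]
contact_force: [-0.2, 0.1, 0.3]
opening: 0.0329
finger_force: 40.3
```

Run:
```python
from h import *
im,d,p=snap('wrist');cv2.imwrite('pics/w4.png',im[:,:,::-1]);np.savez('w4.npz',im=im,d=d,**p)
s=sensors.observe();print(s['ee_pos'],s['tool_rot'],s['opening'])
```

```text
[0.54792481 0.25988071 0.10044379] [-1.79992095e+02 -1.20877579e-03  1.34550724e+01] 0.03305755253476025
```

View pics/w4.png

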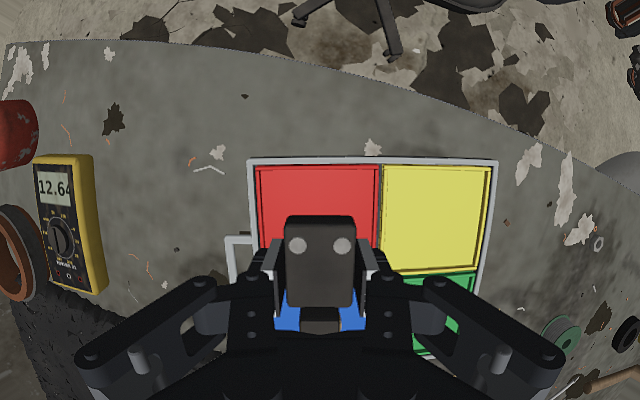

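The regulator is held level at (320,262) over the red cup. The cup's far inner corners are at (256,167) and (378,164), and I'll check the cup centre from them.

Run:
```python
from h import *
z=np.load('w4.npz');p={k:z[k] for k in('mtx','R','t')}
a=fish(p,256,167,.014)[:2];b=fish(p,378,164,.014)[:2];q=(b-a)/np.linalg.norm(b-a);n=np.array([q[1],-q[0]]);n*=-np.sign(n[0])
print(a,b,np.linalg.norm(b-a),np.degrees(np.arctan2(*q[::-1])),(a+b)/2+n*.044)
a=fish(p,383,164,.014)[:2];b=fish(p,491,165,.014)[:2];print('yel',a,b,np.linalg.norm(b-a),(a+b)/2+n*.044)
```

```text
[0.56714484 0.31274133] [0.59083628 0.22319795] 0.09262451292326382 -75.1802308432232 [0.53645421 0.25671535]
yel [0.59180102 0.2194287 ] [0.61587961 0.12759914] 0.09493390208601181 [0.56130397 0.16225963]
```

>>> move_arm --rows '[{"tx": 0, "ty": 0, "tz": 30, "rx": 0, "ry": 0, "rz": -0.01, "fingers": -1}, {"tx": 0, "ty": 0, "tz": 25, "rx": 0, "ry": 0, "rz": 0, "fingers": -1}, {"tx": 0, "ty": 0, "tz": 0, "rx": 0, "ry": 0, "rz": 0, "fingers": -1}, {"tx": 0, "ty": 0, "tz": 0, "rx": 0, "ry": 0, "rz": 0, "fingers": -1}, {"tx": 0, "ty": 0, "tz": 0, "rx": 0, "ry": 0, "rz": 0, "fingers": -1}, {"tx": 0, "ty": 0, "tz": 0, "rx": 0, "ry": 0, "rz": 0, "fingers": -1}, {"tx": 0, "ty": 0, "tz": 0, "rx": 0, "ry": 0, "rz": 0, "fingers": -1}, {"tx": 0, "ty": 0, "tz": 0, "rx": 0, "ry": 0, "rz": 0, "fingers": -1}, {"tx": 0, "ty": 0, "tz": 0, "rx": 0, "ry": 0, "rz": 0, "fingers": -1}, {"tx": 0, "ty": 0, "tz": 0, "rx": 0, "ry": 0, "rz": 0, "fingers": -1}]'

```text
clock: 12.8
ee_pos: [0.548, 0.2605, 0.0457]
tool_rot: [-180.0, -0.0, 14.2]
contact_force: [-1.1, 0.4, -0.9]
opening: 0.0328
finger_force: 40.3
```

>>> move_arm --rows '[{"tx": 1, "ty": 0, "tz": 15, "rx": 0, "ry": 0, "rz": 0, "fingers": -1}, {"tx": 0, "ty": 0, "tz": 10, "rx": 0, "ry": 0, "rz": 0, "fingers": -1}, {"tx": 0, "ty": 0, "tz": 7, "rx": 0, "ry": 0, "rz": 0, "fingers": -1}, {"tx": 0, "ty": 0, "tz": 0, "rx": 0, "ry": 0, "rz": 0, "fingers": -1}, {"tx": 0, "ty": 0, "tz": 0, "rx": 0, "ry": 0, "rz": 0, "fingers": 0}, {"tx": 0, "ty": 0, "tz": 0, "rx": 0, "ry": 0, "rz": 0, "fingers": 0}, {"tx": 0, "ty": 0, "tz": 0, "rx": 0, "ry": 0, "rz": 0, "fingers": 0}, {"tx": 0, "ty": 0, "tz": 0, "rx": 0, "ry": 0, "rz": 0, "fingers": 0}, {"tx": 0, "ty": 0, "tz": -10, "rx": 0, "ry": 0, "rz": 0, "fingers": 0}, {"tx": 0, "ty": 0, "tz": -40, "rx": 0, "ry": 0, "rz": 0, "fingers": 0}]'

```text
clock: 13.63
ee_pos: [0.545, 0.2599, 0.0588]
tool_rot: [179.9, 0.5, 14.2]
contact_force: [-0.8, 1.0, -0.1]
opening: 0.0424
finger_force: 0.0
```

>>> move_arm --rows '[{"tx": 0, "ty": 0, "tz": -40, "rx": 0, "ry": 0, "rz": 0, "fingers": 0}, {"tx": 0, "ty": 0, "tz": 0, "rx": 0, "ry": 0, "rz": -0.112, "fingers": 0}, {"tx": 0, "ty": 0, "tz": 0, "rx": 0, "ry": 0, "rz": -0.112, "fingers": 0}, {"tx": 0, "ty": 0, "tz": 0, "rx": 0, "ry": 0, "rz": -0.112, "fingers": 0}, {"tx": 0, "ty": 0, "tz": 0, "rx": 0, "ry": 0, "rz": -0.112, "fingers": 0}, {"tx": 0, "ty": 0, "tz": 0, "rx": 0, "ry": 0, "rz": -0.112, "fingers": 0}, {"tx": 0, "ty": 0, "tz": 0, "rx": 0, "ry": 0, "rz": -0.112, "fingers": 0}, {"tx": 0, "ty": 0, "tz": 0, "rx": 0, "ry": 0, "rz": -0.112, "fingers": 0}, {"tx": -37, "ty": 15, "tz": 0, "rx": 0, "ry": 0, "rz": 0, "fingers": 0}, {"tx": -37, "ty": 15, "tz": 0, "rx": 0, "ry": 0, "rz": 0, "fingers": 1}]'

```text
clock: 14.47
ee_pos: [0.5365, 0.1831, 0.1038]
tool_rot: [180.0, -0.0, 59.5]
contact_force: [0.7, -0.6, 0.5]
opening: 0.0534
finger_force: 0.0
```

>>> move_arm --rows '[{"tx": -37, "ty": 15, "tz": 0, "rx": 0, "ry": 0, "rz": 0, "fingers": 1}, {"tx": -37, "ty": 15, "tz": 0, "rx": 0, "ry": 0, "rz": 0, "fingers": 1}, {"tx": -37, "ty": 15, "tz": 0, "rx": 0, "ry": 0, "rz": 0, "fingers": 1}, {"tx": -37, "ty": 15, "tz": 0, "rx": 0, "ry": 0, "rz": 0, "fingers": 1}, {"tx": -37, "ty": 15, "tz": 0, "rx": 0, "ry": 0, "rz": 0, "fingers": 1}, {"tx": -37, "ty": 15, "tz": 0, "rx": 0, "ry": 0, "rz": 0, "fingers": 1}, {"tx": -37, "ty": 15, "tz": 0, "rx": 0, "ry": 0, "rz": 0, "fingers": 1}, {"tx": -37, "ty": 15, "tz": 0, "rx": 0, "ry": 0, "rz": 0, "fingers": 1}, {"tx": -37, "ty": 15, "tz": 0, "rx": 0, "ry": 0, "rz": 0, "fingers": 1}, {"tx": -37, "ty": 15, "tz": 0, "rx": 0, "ry": 0, "rz": 0, "fingers": 1}]'

```text
clock: 15.3
ee_pos: [0.4749, -0.2148, 0.1042]
tool_rot: [180.0, -0.1, 59.1]
contact_force: [1.2, -0.2, 0.9]
opening: 0.0849
finger_force: 0.0
```

>>> move_arm --rows '[{"tx": -37, "ty": 15, "tz": 0, "rx": 0, "ry": 0, "rz": 0, "fingers": 1}, {"tx": -37, "ty": 15, "tz": 0, "rx": 0, "ry": 0, "rz": 0, "fingers": 1}, {"tx": -37, "ty": 16, "tz": 0, "rx": 0, "ry": 0, "rz": 0, "fingers": 1}, {"tx": -37, "ty": 16, "tz": 0, "rx": 0, "ry": 0, "rz": 0, "fingers": 1}, {"tx": -39, "ty": 16, "tz": 0, "rx": 0, "ry": 0, "rz": 0, "fingers": 1}, {"tx": 0, "ty": 0, "tz": 0, "rx": 0, "ry": 0, "rz": 0, "fingers": 1}, {"tx": 0, "ty": 0, "tz": 0, "rx": 0, "ry": 0, "rz": 0, "fingers": 1}, {"tx": 0, "ty": 0, "tz": 0, "rx": 0, "ry": 0, "rz": 0, "fingers": 1}, {"tx": 0, "ty": 0, "tz": 0, "rx": 0, "ry": 0, "rz": 0, "fingers": 1}, {"tx": 0, "ty": 0, "tz": 0, "rx": 0, "ry": 0, "rz": 0, "fingers": 1}]'

```text
clock: 16.13
ee_pos: [0.4478, -0.4111, 0.1034]
tool_rot: [-180.0, -0.1, 59.3]
contact_force: [0.3, -0.2, 0.3]
opening: 0.0854
finger_force: 0.0
```

Run:
```python
from h import *
im,d,p=snap('wrist');cv2.imwrite('pics/w5.png',im[:,:,::-1]);np.savez('w5.npz',im=im,d=d,**p)
s=sensors.observe();print(s['ee_pos'],s['tool_rot'],s['opening'])
hsv=cv2.cvtColor(im,cv2.COLOR_RGB2HSV).astype(int);H,S,V=hsv[...,0],hsv[...,1],hsv[...,2]
m=((H>21)&(H<35)&(S>100)&(V>80)).astype(np.uint8);c=max(cv2.findContours(m,0,2)[0],key=cv2.contourArea)
print(cv2.boundingRect(c)); e=cv2.fitEllipse(c); print(e)
q=np.array([fish(p,*x[0],.019)[:2] for x in c])*1000;print(cv2.minEnclosingCircle(q.astype(np.float32)))
```

```text
[ 0.44771732 -0.41118536  0.10340704] [ 1.79998558e+02 -4.61215754e-02  5.92903072e+01] 0.0855797874789942
(283, 168, 81, 81)
((323.1123046875, 208.81637573242188), (79.60095977783203, 80.1138687133789), 66.8724594116211)
((449.14068603515625, -415.2852783203125), 32.61574172973633)
```

View pics/w5.png

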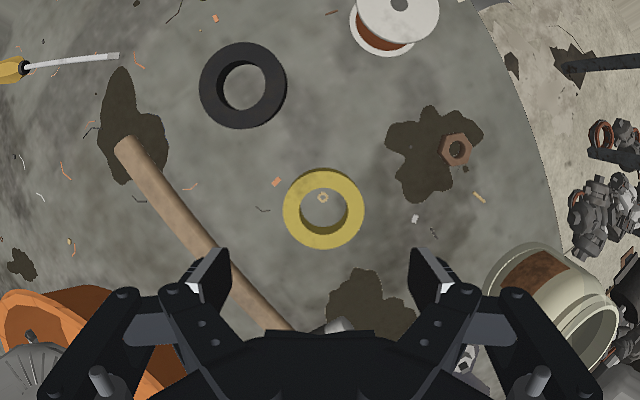

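The yellow tape is at (323,209), which gives (0.449,-0.415). The black tape at (243,85) and the hammer handle at (200,235) clear the fingers. Correcting by 3 mm each way and descending.

>>> move_arm --rows '[{"tx": -3, "ty": 3, "tz": 30, "rx": 0, "ry": 0, "rz": 0, "fingers": 0.9}, {"tx": 0, "ty": 0, "tz": 30, "rx": 0, "ry": 0, "rz": 0, "fingers": 0.9}, {"tx": 0, "ty": 0, "tz": 25, "rx": 0, "ry": 0, "rz": 0, "fingers": 0.9}, {"tx": 0, "ty": 0, "tz": 15, "rx": 0, "ry": 0, "rz": 0, "fingers": 0.9}, {"tx": 0, "ty": 0, "tz": 0, "rx": 0, "ry": 0, "rz": 0, "fingers": 0.9}, {"tx": 0, "ty": 0, "tz": 0, "rx": 0, "ry": 0, "rz": 0, "fingers": 0}, {"tx": 0, "ty": 0, "tz": 0, "rx": 0, "ry": 0, "rz": 0, "fingers": 0}, {"tx": 0, "ty": 0, "tz": 0, "rx": 0, "ry": 0, "rz": 0, "fingers": 0}, {"tx": 0, "ty": 0, "tz": 0, "rx": 0, "ry": 0, "rz": 0, "fingers": 0}, {"tx": 0, "ty": 0, "tz": -25, "rx": 0, "ry": 0, "rz": 0, "fingers": 0}]'

```text
clock: 17.02
ee_pos: [0.4464, -0.4151, 0.0258]
tool_rot: [-179.7, -0.1, 59.1]
contact_force: [-0.1, 1.0, -1.0]
opening: 0.0602
finger_force: 43.8
```

>>> move_arm --rows '[{"tx": 0, "ty": 0, "tz": -35, "rx": 0, "ry": 0, "rz": 0, "fingers": 0}, {"tx": 0, "ty": 0, "tz": -35, "rx": 0, "ry": 0, "rz": 0, "fingers": 0}, {"tx": 37, "ty": -13, "tz": 0, "rx": 0, "ry": 0, "rz": 0, "fingers": 0}, {"tx": 37, "ty": -13, "tz": 0, "rx": 0, "ry": 0, "rz": 0, "fingers": 0}, {"tx": 37, "ty": -13, "tz": 0, "rx": 0, "ry": 0, "rz": 0, "fingers": 0}, {"tx": 37, "ty": -13, "tz": 0, "rx": 0, "ry": 0, "rz": 0, "fingers": 0}, {"tx": 37, "ty": -13, "tz": 0, "rx": 0, "ry": 0, "rz": 0, "fingers": 0}, {"tx": 37, "ty": -13, "tz": 0, "rx": 0, "ry": 0, "rz": 0, "fingers": 0}, {"tx": 37, "ty": -13, "tz": 0, "rx": 0, "ry": 0, "rz": 0, "fingers": 0}, {"tx": 37, "ty": -13, "tz": 0, "rx": 0, "ry": 0, "rz": 0, "fingers": 0}]'

```text
clock: 17.85
ee_pos: [0.5106, -0.1078, 0.0992]
tool_rot: [179.9, -0.1, 59.1]
contact_force: [1.9, -0.4, -0.9]
opening: 0.0608
finger_force: 43.8
```

>>> move_arm --rows '[{"tx": 37, "ty": -13, "tz": 0, "rx": 0, "ry": 0, "rz": 0, "fingers": 0}, {"tx": 37, "ty": -14, "tz": 0, "rx": 0, "ry": 0, "rz": 0, "fingers": 0}, {"tx": 37, "ty": -14, "tz": 0, "rx": 0, "ry": 0, "rz": 0, "fingers": 0}, {"tx": 37, "ty": -14, "tz": 0, "rx": 0, "ry": 0, "rz": 0, "fingers": 0}, {"tx": 37, "ty": -14, "tz": 0, "rx": 0, "ry": 0, "rz": 0, "fingers": 0}, {"tx": 37, "ty": -14, "tz": 0, "rx": 0, "ry": 0, "rz": 0, "fingers": 0}, {"tx": 37, "ty": -14, "tz": 0, "rx": 0, "ry": 0, "rz": 0, "fingers": 0}, {"tx": 0, "ty": 0, "tz": 0, "rx": 0, "ry": 0, "rz": 0, "fingers": 0}, {"tx": 0, "ty": 0, "tz": 0, "rx": 0, "ry": 0, "rz": 0, "fingers": 0}, {"tx": 0, "ty": 0, "tz": 0, "rx": 0, "ry": 0, "rz": 0, "fingers": 0}]'

```text
clock: 18.68
ee_pos: [0.56, 0.1618, 0.0988]
tool_rot: [180.0, 0.0, 59.1]
contact_force: [0.1, -1.2, -0.6]
opening: 0.0609
finger_force: 43.8
```

Run:
```python
from h import *
im,d,p=snap('wrist');cv2.imwrite('pics/w6.png',im[:,:,::-1]);np.savez('w6.npz',im=im,d=d,**p)
s=sensors.observe();print(s['ee_pos'],s['tool_rot'],s['opening'])
```

```text
[0.56006114 0.16084426 0.09883749] [ 1.79956451e+02 -2.58128405e-04  5.90119066e+01] 0.06045734734008117
```

View pics/w6.png

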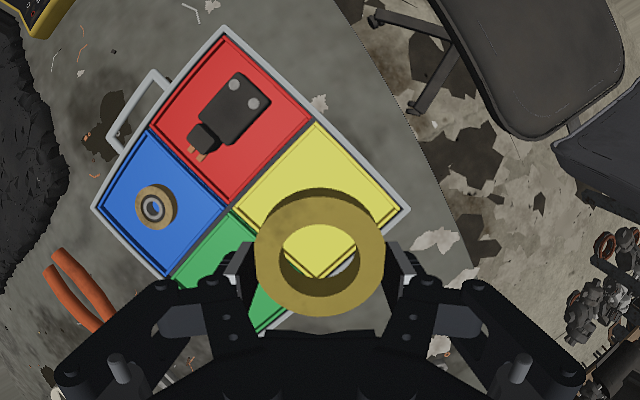

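The regulator (230,110) and bearing (156,207) lie well in their cups, and the tape at (320,255) is above the yellow cup. The yellow cup's inner corners are at (236,207), (314,124) and (400,208).

Run:
```python
from h import *
z=np.load('w6.npz');p={k:z[k] for k in('mtx','R','t')}
a,t,b=[fish(p,*x,.013)[:2] for x in((236,207),(314,124),(400,208))];print(a,t,b,(a+b)/2,np.linalg.norm(a-t),np.linalg.norm(b-t))
print('reg',fish(p,232,112,.025),'bear',fish(p,156,207,.018))
```

```text
[0.50335783 0.19426157] [0.5889881  0.21685041] [0.61412026 0.12707392] [0.55873904 0.16066775] 0.08855957998288139 0.09322791082738334
reg [0.54439457 0.25548806 0.025     ] bear [0.44372002 0.23126281 0.018     ]
```

>>> move_arm --rows '[{"tx": 0, "ty": 0, "tz": 30, "rx": 0, "ry": 0, "rz": 0, "fingers": 0}, {"tx": 0, "ty": 0, "tz": 30, "rx": 0, "ry": 0, "rz": 0, "fingers": 0}, {"tx": 0, "ty": 0, "tz": 15, "rx": 0, "ry": 0, "rz": 0, "fingers": 0}, {"tx": 0, "ty": 0, "tz": 8, "rx": 0, "ry": 0, "rz": 0, "fingers": 0}, {"tx": 0, "ty": 0, "tz": 4, "rx": 0, "ry": 0, "rz": 0, "fingers": 0}, {"tx": 0, "ty": 0, "tz": 0, "rx": 0, "ry": 0, "rz": 0, "fingers": 0}, {"tx": 0, "ty": 0, "tz": 0, "rx": 0, "ry": 0, "rz": 0, "fingers": 0.6}, {"tx": 0, "ty": 0, "tz": 0, "rx": 0, "ry": 0, "rz": 0, "fingers": 0.6}, {"tx": 0, "ty": 0, "tz": 0, "rx": 0, "ry": 0, "rz": 0, "fingers": 0.6}, {"tx": 0, "ty": 0, "tz": 0, "rx": 0, "ry": 0, "rz": 0, "fingers": 0.6}]'

```text
clock: 19.57
ee_pos: [0.5602, 0.1623, 0.0118]
tool_rot: [180.0, -0.0, 59.1]
contact_force: [0.0, 0.2, -0.2]
opening: 0.0681
finger_force: 0.0
```

>>> move_arm --rows '[{"tx": 0, "ty": 0, "tz": -15, "rx": 0, "ry": 0, "rz": 0, "fingers": 0.6}, {"tx": 0, "ty": 0, "tz": -35, "rx": 0, "ry": 0, "rz": 0, "fingers": 0.6}, {"tx": 0, "ty": 0, "tz": -35, "rx": 0, "ry": 0, "rz": 0, "fingers": 0.6}, {"tx": 0, "ty": 0, "tz": -35, "rx": 0, "ry": 0, "rz": 0, "fingers": 0.6}, {"tx": -33, "ty": 21, "tz": 0, "rx": 0, "ry": 0, "rz": 0, "fingers": 1}, {"tx": -33, "ty": 21, "tz": 0, "rx": 0, "ry": 0, "rz": 0, "fingers": 1}, {"tx": -33, "ty": 21, "tz": 0, "rx": 0, "ry": 0, "rz": 0, "fingers": 1}, {"tx": -33, "ty": 21, "tz": 0, "rx": 0, "ry": 0, "rz": 0, "fingers": 1}, {"tx": -33, "ty": 21, "tz": 0, "rx": 0, "ry": 0, "rz": 0, "fingers": 1}, {"tx": -33, "ty": 21, "tz": 0, "rx": 0, "ry": 0, "rz": 0, "fingers": 1}]'

```text
clock: 20.4
ee_pos: [0.5662, -0.0739, 0.1316]
tool_rot: [180.0, -0.0, 59.1]
contact_force: [1.7, 0.1, -0.0]
opening: 0.0855
finger_force: 0.0
```

>>> move_arm --rows '[{"tx": -34, "ty": 21, "tz": 0, "rx": 0, "ry": 0, "rz": 0, "fingers": 1}, {"tx": -34, "ty": 21, "tz": 0, "rx": 0, "ry": 0, "rz": 0, "fingers": 1}, {"tx": -34, "ty": 21, "tz": 0, "rx": 0, "ry": 0, "rz": 0, "fingers": 1}, {"tx": -34, "ty": 21, "tz": 0, "rx": 0, "ry": 0, "rz": 0, "fingers": 1}, {"tx": -34, "ty": 20, "tz": 0, "rx": 0, "ry": 0, "rz": 0, "fingers": 1}, {"tx": -34, "ty": 20, "tz": 0, "rx": 0, "ry": 0, "rz": 0, "fingers": 1}, {"tx": 0, "ty": 0, "tz": 0, "rx": 0, "ry": 0, "rz": 0, "fingers": 1}, {"tx": 0, "ty": 0, "tz": 0, "rx": 0, "ry": 0, "rz": 0, "fingers": 1}, {"tx": 0, "ty": 0, "tz": 0, "rx": 0, "ry": 0, "rz": 0, "fingers": 1}, {"tx": 0, "ty": 0, "tz": 0, "rx": 0, "ry": 0, "rz": 0, "fingers": 1}]'

```text
clock: 21.23
ee_pos: [0.5688, -0.3092, 0.1311]
tool_rot: [-180.0, -0.0, 59.2]
contact_force: [0.4, 0.1, 0.2]
opening: 0.0854
finger_force: 0.0
```

Run:
```python
from h import *
im,d,p=snap('wrist');cv2.imwrite('pics/w7.png',im[:,:,::-1]);np.savez('w7.npz',im=im,d=d,**p)
s=sensors.observe();print(s['ee_pos'],s['tool_rot'],s['opening'])
hsv=cv2.cvtColor(im,cv2.COLOR_RGB2HSV).astype(int);H,S,V=hsv[...,0],hsv[...,1],hsv[...,2]
m=np.zeros(V.shape,np.uint8);m[130:290,235:405]=((V>170)&(S<50))[130:290,235:405]
c=max(cv2.findContours(m,0,2)[0],key=cv2.contourArea);print(cv2.boundingRect(c))
q=np.array([fish(p,*x[0],.05)[:2] for x in c])*1000;print(cv2.minEnclosingCircle(q.astype(np.float32)))
```

```text
[ 0.56900343 -0.308841    0.13114182] [-1.79976652e+02 -5.16752071e-02  5.92837138e+01] 0.0854008179040807
(283, 176, 73, 70)
((567.1060791015625, -312.3150329589844), 27.96018409729004)
```

View pics/w7.png

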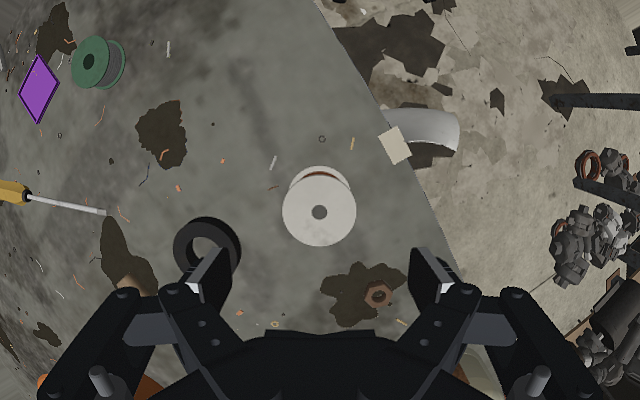

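The spool top is at (319,212), which gives (0.567,-0.312), and the fingers clear the black tape at (207,248). I'll grip around the upper flange, with the tip about 18 mm above the bench.

>>> move_arm --rows '[{"tx": -4, "ty": 0, "tz": 0, "rx": 0, "ry": 0, "rz": 0, "fingers": 1}, {"tx": 0, "ty": 0, "tz": 35, "rx": 0, "ry": 0, "rz": 0, "fingers": 1}, {"tx": 0, "ty": 0, "tz": 35, "rx": 0, "ry": 0, "rz": 0, "fingers": 1}, {"tx": 0, "ty": 0, "tz": 28, "rx": 0, "ry": 0, "rz": 0, "fingers": 1}, {"tx": 0, "ty": 0, "tz": 15, "rx": 0, "ry": 0, "rz": 0, "fingers": 1}, {"tx": 0, "ty": 0, "tz": 0, "rx": 0, "ry": 0, "rz": 0, "fingers": 0}, {"tx": 0, "ty": 0, "tz": 0, "rx": 0, "ry": 0, "rz": 0, "fingers": -0.2}, {"tx": 0, "ty": 0, "tz": 0, "rx": 0, "ry": 0, "rz": 0, "fingers": -0.2}, {"tx": 0, "ty": 0, "tz": 0, "rx": 0, "ry": 0, "rz": 0, "fingers": -0.2}, {"tx": 0, "ty": 0, "tz": -10, "rx": 0, "ry": 0, "rz": 0, "fingers": -0.2}]' --force 60

```text
clock: 22.12
ee_pos: [0.5657, -0.3139, 0.0282]
tool_rot: [-179.9, -0.0, 59.1]
contact_force: [0.6, -0.0, -3.4]
opening: 0.0546
finger_force: 64.1
```

>>> move_arm --rows '[{"tx": 0, "ty": 0, "tz": -35, "rx": 0, "ry": 0, "rz": 0, "fingers": -0.2}, {"tx": 0, "ty": 0, "tz": -35, "rx": 0, "ry": 0, "rz": 0, "fingers": -0.2}, {"tx": 28, "ty": -27, "tz": 0, "rx": 0, "ry": 0, "rz": 0, "fingers": -0.2}, {"tx": 28, "ty": -27, "tz": 0, "rx": 0, "ry": 0, "rz": 0, "fingers": -0.2}, {"tx": 28, "ty": -27, "tz": 0, "rx": 0, "ry": 0, "rz": 0, "fingers": -0.2}, {"tx": 28, "ty": -27, "tz": 0, "rx": 0, "ry": 0, "rz": 0, "fingers": -0.2}, {"tx": 28, "ty": -27, "tz": 0, "rx": 0, "ry": 0, "rz": 0, "fingers": -0.2}, {"tx": 28, "ty": -27, "tz": 0, "rx": 0, "ry": 0, "rz": 0, "fingers": -0.2}, {"tx": 28, "ty": -27, "tz": 0, "rx": 0, "ry": 0, "rz": 0, "fingers": -0.2}, {"tx": 28, "ty": -27, "tz": 0, "rx": 0, "ry": 0, "rz": 0, "fingers": -0.2}]'

```text
clock: 22.95
ee_pos: [0.4952, -0.0097, 0.0995]
tool_rot: [180.0, -0.1, 59.1]
contact_force: [0.5, 0.7, -3.1]
opening: 0.0547
finger_force: 65.2
```

>>> move_arm --rows '[{"tx": 28, "ty": -26, "tz": 0, "rx": 0, "ry": 0, "rz": 0, "fingers": -0.2}, {"tx": 28, "ty": -26, "tz": 0, "rx": 0, "ry": 0, "rz": 0, "fingers": -0.2}, {"tx": 28, "ty": -26, "tz": 0, "rx": 0, "ry": 0, "rz": 0, "fingers": -0.2}, {"tx": 26, "ty": -26, "tz": 0, "rx": 0, "ry": 0, "rz": 0, "fingers": -0.2}, {"tx": 0, "ty": 0, "tz": 0, "rx": 0, "ry": 0, "rz": 0, "fingers": -0.2}, {"tx": 0, "ty": 0, "tz": 0, "rx": 0, "ry": 0, "rz": 0, "fingers": -0.2}, {"tx": 0, "ty": 0, "tz": 0, "rx": 0, "ry": 0, "rz": 0, "fingers": -0.2}, {"tx": 0, "ty": 0, "tz": 0, "rx": 0, "ry": 0, "rz": 0, "fingers": -0.2}, {"tx": 0, "ty": 0, "tz": 0, "rx": 0, "ry": 0, "rz": 0, "fingers": -0.2}, {"tx": 0, "ty": 0, "tz": 0, "rx": 0, "ry": 0, "rz": 0, "fingers": -0.2}]'

```text
clock: 23.78
ee_pos: [0.4632, 0.1352, 0.0985]
tool_rot: [180.0, -0.0, 59.0]
contact_force: [0.4, -0.4, -4.3]
opening: 0.0551
finger_force: 65.2
```

Run:
```python
from h import *
im,d,p=snap('wrist');cv2.imwrite('pics/w8.png',im[:,:,::-1]);np.savez('w8.npz',im=im,d=d,**p)
s=sensors.observe();print(s['ee_pos'],s['tool_rot'],s['opening'])
```

```text
[0.46312268 0.13546726 0.09842836] [-1.79999960e+02 -6.11937595e-03  5.89878394e+01] 0.05483578052234171
```

View pics/w8.png

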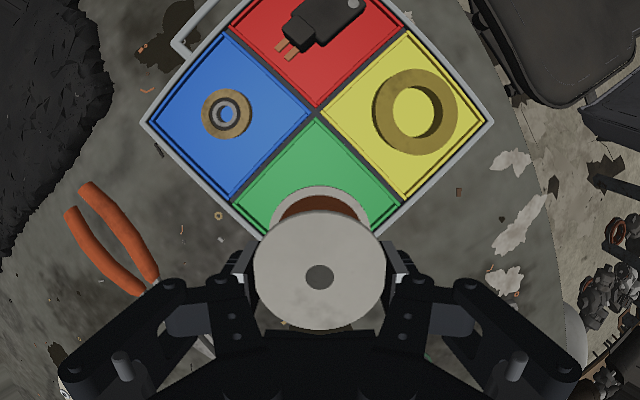

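The bearing, regulator and tape all sit inside their cups. The spool top is at (320,270), over the green cup, whose inner corners are at (235,203), (316,121) and (402,202).

Run:
```python
from h import *
z=np.load('w8.npz');p={k:z[k] for k in('mtx','R','t')}
a,t,b=[fish(p,*x,.013)[:2] for x in((235,203),(316,121),(402,202))];print((a+b)/2,np.linalg.norm(a-t),np.linalg.norm(b-t))
print('spool top',fish(p,320,270,.05+.08)[:2],'tape',fish(p,414,112,.026)[:2])
```

```text
[0.46432035 0.1375235 ] 0.08917796209867214 0.091140738377682
spool top [0.46706574 0.14026307] tape [0.55861547 0.16266823]
```

>>> move_arm --rows '[{"tx": 1, "ty": 0, "tz": 30, "rx": 0, "ry": 0, "rz": 0, "fingers": -0.2}, {"tx": 0, "ty": 0, "tz": 25, "rx": 0, "ry": 0, "rz": 0, "fingers": -0.2}, {"tx": 0, "ty": 0, "tz": 10, "rx": 0, "ry": 0, "rz": 0, "fingers": -0.2}, {"tx": 0, "ty": 0, "tz": 5, "rx": 0, "ry": 0, "rz": 0, "fingers": -0.2}, {"tx": 0, "ty": 0, "tz": 2, "rx": 0, "ry": 0, "rz": 0, "fingers": -0.2}, {"tx": 0, "ty": 0, "tz": 0, "rx": 0, "ry": 0, "rz": 0, "fingers": -0.2}, {"tx": 0, "ty": 0, "tz": 0, "rx": 0, "ry": 0, "rz": 0, "fingers": 0.6}, {"tx": 0, "ty": 0, "tz": 0, "rx": 0, "ry": 0, "rz": 0, "fingers": 0.6}, {"tx": 0, "ty": 0, "tz": 0, "rx": 0, "ry": 0, "rz": 0, "fingers": 0.6}, {"tx": 0, "ty": 0, "tz": 0, "rx": 0, "ry": 0, "rz": 0, "fingers": 0.6}]'

```text
clock: 24.67
ee_pos: [0.464, 0.1376, 0.0269]
tool_rot: [180.0, -0.1, 59.1]
contact_force: [-0.9, 0.4, 0.1]
opening: 0.0682
finger_force: 0.0
```

>>> move_arm --rows '[{"tx": 0, "ty": 0, "tz": -15, "rx": 0, "ry": 0, "rz": 0, "fingers": 0.6}, {"tx": 0, "ty": 0, "tz": -30, "rx": 0, "ry": 0, "rz": 0, "fingers": 0.6}, {"tx": 0, "ty": 0, "tz": -35, "rx": 0, "ry": 0, "rz": 0, "fingers": 0.6}, {"tx": 0, "ty": 0, "tz": -35, "rx": 0, "ry": 0, "rz": 0, "fingers": 0.6}, {"tx": 0, "ty": 0, "tz": -35, "rx": 0, "ry": 0, "rz": 0, "fingers": 0.6}, {"tx": -35, "ty": 0, "tz": 0, "rx": 0, "ry": 0, "rz": 0, "fingers": 0.6}, {"tx": -35, "ty": 0, "tz": 0, "rx": 0, "ry": 0, "rz": 0, "fingers": 0.6}, {"tx": -30, "ty": 20, "tz": 0, "rx": 0, "ry": 0, "rz": 0, "fingers": 0.6}, {"tx": -30, "ty": 20, "tz": 0, "rx": 0, "ry": 0, "rz": 0, "fingers": 0.6}, {"tx": 0, "ty": 0, "tz": 0, "rx": 0, "ry": 0, "rz": 0, "fingers": 0.6}]'

```text
clock: 25.5
ee_pos: [0.432, 0.0005, 0.1766]
tool_rot: [-179.9, -0.2, 58.6]
contact_force: [0.1, -0.2, 0.0]
opening: 0.0682
finger_force: 0.0
```

```bash
python3 - <<'E'
from h import *
im,d,p=snap('wrist');cv2.imwrite('pics/w9.png',im[:,:,::-1])
im2,d2,p2=snap('top');np.savez('top2.npz',im=im2,d=d2,**p2)
s=sensors.observe();print(s['ee_pos'],s['tool_rot'],s['opening'])
E
sed 's/top.npz/top2.npz/' m2.py | grep -v "^seg(" > m3.py
cat >> m3.py <<'E'
seg('tape_b',(402,180,438,220),.010,.04)
seg('solder',(324,183,358,217),.022,.04)
seg('reg',(207,152,241,188),.021,.05);seg('bear',(215,190,248,222),.013,.05);seg('tape',(240,146,275,180),.020,.05);seg('spool',(245,175,285,215),.05,.07)
E
python3 m3.py
```

```text
[0.43202294 0.00586559 0.17671991] [-1.79941428e+02 -1.31373940e-01  5.89081163e+01] 0.06828703862946307
tape_b 324 [ 446. -301.] [68. 62.] 88.8 z [0.016 0.019 0.022]
solder 197 [451. -85.] [51. 39.] 4.5 z [0.028 0.03  0.032]
reg 231 [545. 258.] [75. 34.] 13.9 z [0.023 0.025 0.036]
bear 217 [438. 233.] [93. 89.] 89.7 z [0.014 0.017 0.02 ]
tape 143 [576. 159.] [45. 82.] 38.4 z [0.023 0.026 0.028]
spool 35 [460. 161.] [39.  9.] 13.7 z [0.054 0.057 0.06 ]
```

View pics/w9.png

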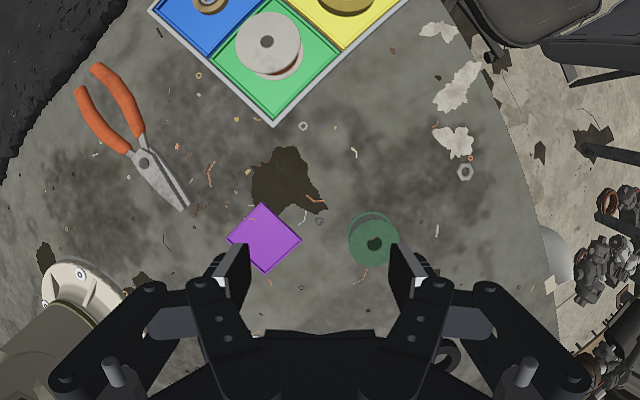

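All four parts are in their cups at the expected top heights (25, about 19, 57 and 26 mm). In the wrist view the spool at (268,42) stands upright in the green cup. The black tape has not moved. The solder reel's x and height are unchanged, and the arm hides part of it in the top view.

```bash
python3 -c "
from bench import finish_job; print(finish_job())"
```

```text
the job is handed in; nothing more can be done
None
```

The kit is made up and handed in at about 26 s of the 99 s allowed: regulator in red, bearing in blue, spool in green and yellow tape in yellow, with the solder reel and black tape left where they lay (no verdict was returned).

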